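Unload the clamshell test fixture

ROBOT

A 7-joint arm with a two-finger parallel gripper is mounted at the origin on the work surface. World frame = base frame: x ahead of the robot, y to its left, z up, the work surface at z = 0. Lengths are in m, angles in rad, forces in N, time in s.
With the tool pointing down it reaches from about 0.4 to 0.85 m from the base axis. Payload 4.5 kg.
Tool frame: the origin (TCP) lies at the very end of the fingers, on their centre line; the grasp point (between the pads) lies 19 mm behind it (r.pinch_z is the distance from the TCP to the grasp point, in m); z points along the fingers, y is the line along which they close (so a half turn about z gives the same grasp; the last joint's range is limited). The gripper opens to 88 mm and grips with 3 to 60 N. Pads are 18 mm wide; open, the fingers measure 123 mm over their backs; the gripper's body (75 mm by 187 mm) begins 45 mm behind the grasp point.
Start: joints at [-1.087, 0.689, -0.195, 1.565, 0.157, 0.902, -0.215], TCP at [0.272, 0.563, 0.239] pointing down, gripper open.
Joint ranges: [-3.01, 3.01], [-0.46, 2.08], [-1.47, 1.51], [0.13, 2.56], [-1, 4.14], [0.04, 2.09], [-2.66, 2.66]. Speed limits (rad/s): [2.57, 2.57, 3.14, 3.14, 3.14, 3.14, 3.14].

INTERFACE

Orientations are given as a unit quaternion [x, y, z, w].
In Python, from plant import r, cams gives the robot as it stands.
- The arm moves only by the shell command python3 -m pendant 'ROWS' [FORCE]. ROWS is JSON, a list of rows, each a list of 3 entries, a list of its own where there are three numbers: the closure, from -1 (fully open) to 1 (shut), then the shift along the tool's x, y, z in mm, then the turn, a rotation vector about the tool's x, y, z in degrees. A call has 1 to 8 rows; each row shifts and turns the commanded pose from where the row before left it, along the tool's axes as they then stand; what a row does not reach is not made up. A row lasts 1/8 s, in which the tool goes at most 62.5 mm and 10.7 degrees, less where a joint would pass 70% of its speed; a pose out of reach is approached as far as the arm can. A call with a gripper value outside its range is refused whole. The fingers move at their own pace and stop on an object; FORCE is the grip in N (left out, the last holds). Time passes only in rows, so rows that do not move let the fingers close. It gives the time, the measured TCP pose, the force, the opening and the grip force at its end, in the units of the state.
- r.get_state(): the state, without advancing time (a new reading comes with each control period).
- cams.snapshot(name): name is "side" or "top"; returns a dict with "img" (420x560x3 uint8, red, green, blue), "camera_matrix" (3x3 intrinsics, pixels), "D" ([k1, k2, p1, p2, k3] as OpenCV has them; the pictures are not rectified), "camera_from_world" (4x4, takes a point from world to camera coordinates). Camera axes: x right, y up, looking along -z (the intrinsics and any distortion apply to the point x, -y, -z); pixel columns grow to the right and rows downward; lengths in m; the calibration is good to about 2 mm. A picture is of the moment at which its call begins. There is no depth.
- r.finish_job(): hands the job in; it is judged then, once.
The state is a dict: "clock": time; "q": joint angles; "qd": joint speeds; "joint_torque": joint torques, N m; "tool_pos": TCP position; "eef_rot": TCP orientation; "contact_force": force on the tool from outside, world axes, zero at the start; "moment": the same for the moment, N m; "opening": opening from 0.0 (shut) to 1.0 (fully open); "finger_force": force on a finger pad.
Only numpy, scipy, OpenCV 4.12 (cv2) and the standard library are available. Lean on these libraries where they do the work, as an engineer would, in place of code of your own. Each camera call takes 0.05 s, during which the arm holds its last target. There are 200 camera calls.

TASK

Swing the test fixture's clear lid up and over past vertical so that it stays open by itself, then lift the power module out and set it down gently, heat sink up, flat in the middle of the empty tray. Leave the lid open, and do not disturb the finished module in the other tray.

Things in the scene. Friction and masses are not known exactly. Their poses are not given: they have to be found in the camera images.
- lid (a joint): Hinge angle of the test fixture's lid (rad): 0 shut, 1.57 upright, 1.85 leaning back against its stop. The hinge is free-moving with light damping and no spring: below about 1.5 the lid's weight (about 0.3 kg) drops it shut, past about 1.65 its weight carries it to the stop at 1.85, where it stays.
- fixture: Clamshell test fixture, fixed: black open-topped box 140 (x) x 130 (y) x 54 mm high, walls 8 mm, inner floor 20 mm above the bench. Origin: centre of its underside. Its +x is the hinge side (facing away from the robot and to its right), -x the bar side, z up. On the floor, two end stops (8 mm high, 82 mm apart along x) and two side rails (4 mm high, 58 mm apart along y) locate the module loosely.
- lid_hinge (a point): Middle of the hinge line, which runs along the fixture's y at its +x edge, 54.5 mm above the bench. The lid is a clear window in an aluminium frame, 140 x 130 x 10 mm, the hinge line on its underside.
- lid_bar (a point): Middle of the lid's lifting bar, a round steel bar 10 mm thick and 104 mm long, parallel to the hinge, on two 10 mm arms; it stands 34 mm out in front of the lid's free edge with an open gap behind it (29 mm). Shut, its centre is 59.5 mm above the bench, free underneath. It moves with the lid, 174 mm from the hinge line, and can be hooked from below or pinched; with the lid fully open its top is 222 mm above the bench.
- module: Power module lying in the fixture: green circuit board 76 (x) x 52 (y) x 4 mm with a finned aluminium heat sink 50 (x) x 36 (y) x 24 mm on its middle, whole height 28 mm, about 0.16 kg. Three black capacitors, up to 15 mm above the underside, stand at the board's ends (beyond the heat sink in x). Origin: centre of the board's underside; z up through the heat sink. Long axis x lies along the fixture's x at the start. Can be gripped across the heat sink (36 mm, along y).
- tray_empty: The empty one of two identical open grey trays, fixed to the bench: 138 (x) x 108 (y) x 16 mm high outside, walls and floor 4 mm. Origin: centre of its underside; z up.
- tray_full: The other tray, same size and frame; it holds the finished module.
- spare: The finished module in the full tray, the same as the module in the fixture. Origin: centre of its board's underside.
Things that resemble listed ones, but are neither listed nor needed, are in the scene too. Of the things that look like the fixture, take the one that is farthest to the robot's left at the start. Leave any turquoise look-alike of the tray_empty alone.

How it is judged:
By the outcome, as a careful person would: the job done as asked, in the order asked, and still so for the second after the job is handed in, with the robot touching nothing.
It also fails if it takes over 69 s, if anything falls off the work surface, if the arm or the gripper's body presses on something with over 40 N, if the wrist force passes 120 N, or if a joint passes its speed limit or range.

## Working session

There is one attempt and no reset: what is moved stays moved. The work goes in short steps, Python scripts to look and compute and a shell command to move; the robot and the scene stay as the last step left them, time stands still between calls to the robot, and variables do not carry over. Pictures are saved under pics/ and viewed, at most 10 in all, crops included, and the job is handed in when it is done.

```bash
mkdir -p pics
python3 - <<'E'
from plant import r,cams
import cv2
for n in("top","side"):
    s=cams.snapshot(n);cv2.imwrite(f"pics/{n}0.png",cv2.resize(s["img"][:,:,::-1],(800,600),interpolation=cv2.INTER_CUBIC))
    print(s["camera_matrix"],s["D"],s["camera_from_world"])
print(r.get_state())
E
```

```text
[[412.01769131   0.         269.84245934]
 [  0.         412.01769131 205.63932997]
 [  0.           0.           1.        ]] [-0.09021268  0.          0.          0.          0.        ] [[-0.01599892 -0.99983951 -0.00806149 -0.06696131]
 [ 0.99173899 -0.01689452  0.12715481 -0.50084234]
 [-0.1272706  -0.00596056  0.99185012 -1.16790345]
 [ 0.          0.          0.          1.        ]]
[[457.2751394    0.         284.76499426]
 [  0.         457.2751394  210.69117996]
 [  0.           0.           1.        ]] [-0.0289426  0.         0.         0.         0.       ] [[ 0.99447847 -0.10481981  0.00503804 -0.49698117]
 [ 0.05994073  0.60678352  0.79260385 -0.06417261]
 [-0.08613759 -0.78792548  0.60971612 -1.46085997]
 [ 0.          0.          0.          1.        ]]
{'clock': 0.1, 'q': array([-1.08720565,  0.68990223, -0.19449563,  1.56621671,  0.15730654,
        0.90249766, -0.21511615]), 'qd': array([ 0.00110047, -0.00036313,  0.00104123, -0.00337229, -0.00065178,
        0.00294286, -0.00048895]), 'joint_torque': array([-3.26452318e-03, -5.28500283e+01, -1.27124280e+00, -1.53840601e+01,
       -5.24720061e-02,  1.99137976e-03,  4.42773251e-05]), 'tool_pos': array([0.27154622, 0.56231021, 0.23799451]), 'eef_rot': array([ 2.22983559e-01,  9.74821863e-01, -8.09181437e-04, -1.14115427e-04]), 'contact_force': array([-0.2846103 , -0.07002241, -0.19430341]), 'moment': array([ 0.01455059, -0.00419223,  0.04359211]), 'finger_force': 0.0, 'opening': 1.0007896733517232}
```

View pics/top0.png

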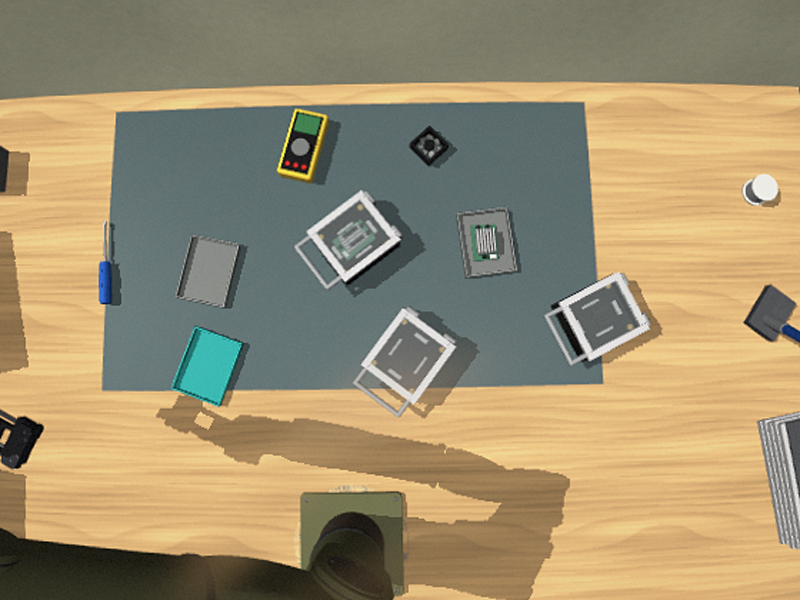

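View pics/side0.png

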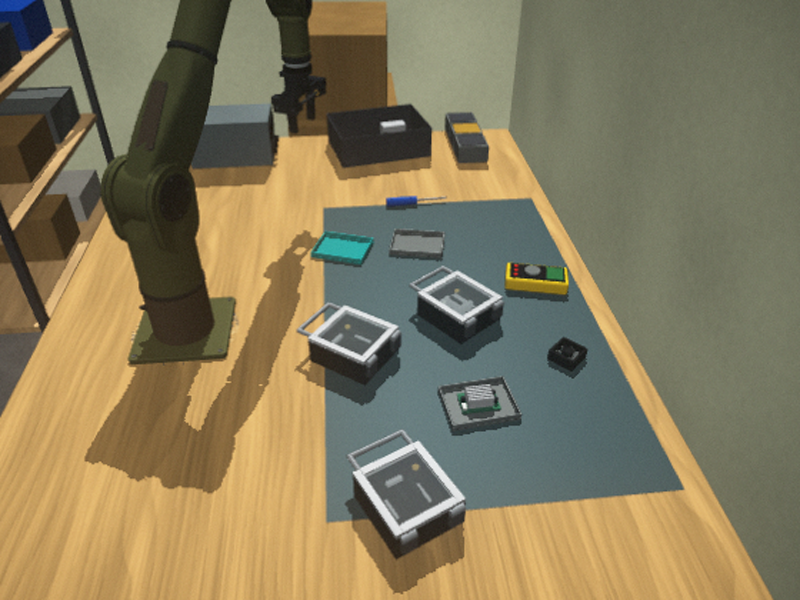

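The target fixture, holding the module, is at (352,238) in the top view. The empty grey tray is at (210,272), the full tray at (488,243), and the turquoise look-alike at (210,365). I'll crop in closer.

Run:
```python
import cv2
from plant import cams
s=cams.snapshot("top")["img"][:,:,::-1]
cv2.imwrite("pics/top1.png",cv2.resize(s[120:225,118:298],None,fx=4.4,fy=4.4,interpolation=cv2.INTER_CUBIC))
s=cams.snapshot("side")["img"][:,:,::-1]
cv2.imwrite("pics/side1.png",cv2.resize(s[150:250,265:365],None,fx=6,fy=6,interpolation=cv2.INTER_CUBIC))
```

```text
(no output)
```

View pics/top1.png

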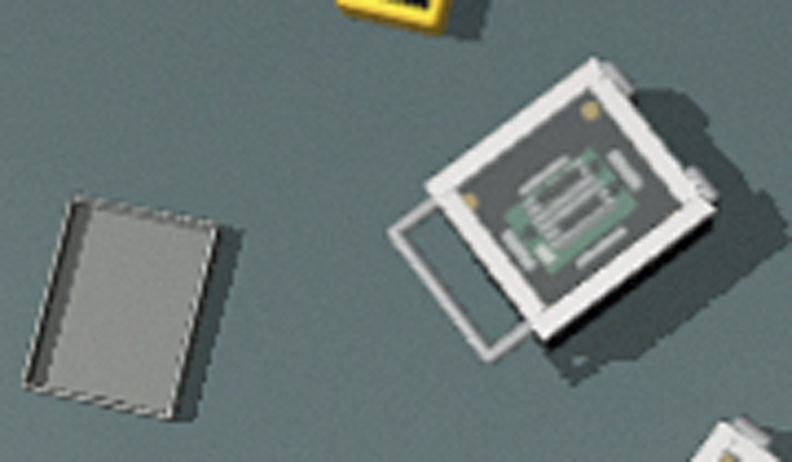

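View pics/side1.png

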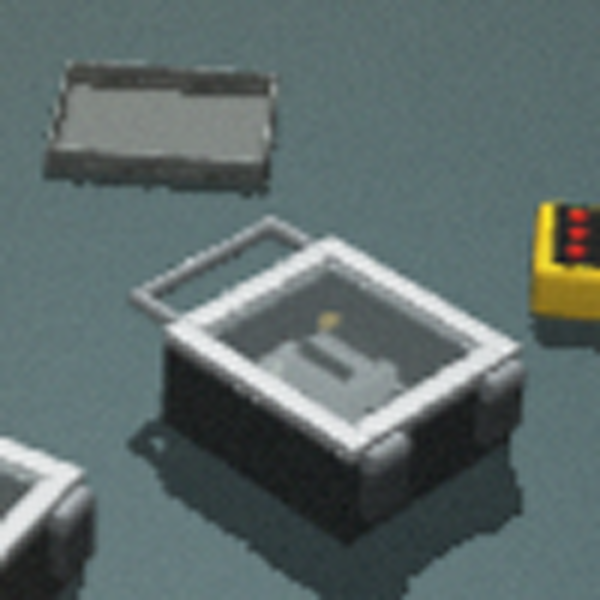

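The top crop shows the lid frame corners at (597,58), (715,208), (545,340) and (428,187), the bar ends at (393,233) and (488,358), and the hinge knuckles at upper right. The tray rim corners are (72,197), (217,225), (172,416) and (27,385). The side crop agrees with this layout.

```bash
cat > h.py <<'E'
import numpy as np,cv2
from plant import r,cams
from scipy.spatial.transform import Rotation as R
def back(name,px,z):
    s=cams.snapshot(name);T=s["camera_from_world"]
    n=cv2.undistortPoints(np.array(px,float).reshape(-1,1,2),s["camera_matrix"],s["D"])[:,0]
    d=np.c_[n[:,0],-n[:,1],-np.ones(len(n))]@T[:3,:3]; c=-T[:3,:3].T@T[:3,3]
    return c+d*((z-c[2])/d[:,2])[:,None]
def crop(px,x0,y0,f): return (np.array(px,float)+.5)/f-.5+[x0,y0]
def proj(name,p):
    s=cams.snapshot(name);P=np.c_[np.atleast_2d(p),np.ones(len(np.atleast_2d(p)))]@s["camera_from_world"].T
    P=P[:,:3]*[1,-1,-1]
    return cv2.projectPoints(P,np.zeros(3),np.zeros(3),s["camera_matrix"],s["D"])[0][:,0]
E
python3 - <<'E'
from h import *
np.set_printoptions(precision=4,suppress=True)
t=lambda p,z:back("top",crop(p,118,120,4.4),z)
s=lambda p,z:back("side",crop(p,265,150,6),z)
def rep(n,c): # c: +x+y(far-left), ... order hingeL, hingeR, barR, barL
    print(n,c[:,:2].tolist(),"ctr",c.mean(0),"yaw",np.degrees(np.arctan2(*((c[0]+c[1]-c[2]-c[3])[[1,0]]))),"L",np.linalg.norm((c[0]+c[1]-c[2]-c[3])/2),np.linalg.norm((c[0]+c[3]-c[2]-c[1])/2))
rep("lid top",t([(597,58),(715,208),(545,340),(428,187)],.0645))
rep("lid side",s([(520,347),(357,447),(170,328),(330,238)],.0645))
b=t([(393,233),(488,358)],.0595);print("bar",b,b.mean(0))
b=s([(270,220),(135,295)],.0595);print("bar",b,b.mean(0))
rep("tray top",t([(72,197),(217,225),(172,416),(27,385)],.016))
rep("tray side",s([(277,72),(268,157),(47,152),(68,62)],.016))
m=t([(595,150),(637,195),(550,272),(505,218)],.024);rep("mod",m)
E
```

```text
lid top [[0.7097258249504539, -0.030742507650428193], [0.6069861975913597, -0.10666448263148909], [0.5219085454116774, 0.004781717598930341], [0.62456339449387, 0.0808669773340421]] ctr [ 0.6158 -0.0129  0.0645] yaw -52.64847981578028 L 0.14029925555993403 0.12776256333395153
lid side [[0.7093914935882566, -0.031354200820818745], [0.6085330087976988, -0.10574324954017889], [0.5261447168031957, 0.0036505646399371816], [0.6254240532203366, 0.07854559543778272]] ctr [ 0.6174 -0.0137  0.0645] yaw -52.81611238786868 L 0.13762623048413242 0.12484078247418202
bar [[0.5954 0.1045 0.0595]
 [0.5115 0.0423 0.0595]] [0.5534 0.0734 0.0595]
bar [[0.5958 0.1066 0.0595]
 [0.5115 0.0421 0.0595]] [0.5537 0.0744 0.0595]
tray top [[0.6347056828956132, 0.3345025808943093], [0.6127421075544578, 0.2326820097393609], [0.4819036095932111, 0.26118350691125536], [0.5046817189720707, 0.36199477974151784]] ctr [0.5585 0.2976 0.016 ] yaw -12.114620703331003 L 0.1334021345542049 0.10375630408369418
tray side [[0.6362119374510552, 0.3354487735627325], [0.6157076325034399, 0.23702341282311967], [0.4806156611288855, 0.25584849709820934], [0.5030637197940214, 0.36077335651960163]] ctr [0.5589 0.2973 0.016 ] yaw -9.346517940978277 L 0.13592460421902552 0.10391849880970574
mod [[0.65776135978203, -0.026943805312022243], [0.6259969356814874, -0.055017631286624256], [0.5741694026068902, 0.004157109785462312], [0.6117937951994026, 0.03433073111883812]] ctr [ 0.6174 -0.0109  0.024 ] yaw -50.92618677859794 L 0.07757562371126643 0.04529782831427473
```

Fixture centre is about (0.616,-0.013) with yaw -52.7°, and the tray centre is (0.5587,0.2975) with yaw about -11.5°. Next I move above the bar (0.5535,0.0725), then turn.

```bash
python3 -m pendant '[[-1,[-39,-26.5,0],[0,0,0]],[-1,[-39,-26.5,0],[0,0,0]],[-1,[-39,-26.5,0],[0,0,0]],[-1,[-39,-26.5,0],[0,0,0]],[-1,[-39,-26.5,0],[0,0,0]],[-1,[-39,-26.5,0],[0,0,0]],[-1,[-39,-26.5,0],[0,0,0]],[-1,[-39,-26.5,0],[0,0,0]]]' 20
python3 -m pendant '[[-1,[-39,-26.5,0],[0,0,0]],[-1,[-39,-26.5,0],[0,0,0]],[-1,[-39,-26.5,0],[0,0,0]],[-1,[-38,-26.5,0],[0,0,0]],[-1,[0,0,0],[0,0,10.6]],[-1,[0,0,0],[0,0,10.6]],[-1,[0,0,0],[0,0,10.6]],[-1,[0,0,0],[0,0,10.6]]]'
python3 -m pendant '[[0.45,[0,0,0],[0,0,10.6]],[0.45,[0,0,0],[0,0,10.6]],[0.45,[0,0,0],[0,0,10.6]],[0.45,[0,0,0],[0,0,10.6]],[0.45,[0,0,0],[0,0,10.6]],[0.45,[0,0,0],[0,0,10.6]],[0.45,[0,0,0],[0,0,10.6]],[0.45,[0,0,0],[0,0,0]]]'
cat >> h.py <<'E'
def st():
    s=r.get_state();M=R.from_quat(s["eef_rot"])
    print(round(s["clock"],2),"tcp",s["tool_pos"].round(4),"F",s["contact_force"].round(1),"op",round(s["opening"]*88,1),"ff",s["finger_force"],"q",s["q"].round(2))
    m=M.as_matrix();print(" y yaw",np.degrees(np.arctan2(m[1,1],m[0,1])).round(2),"z",m[:,2].round(3));return s,m
def goto(p,yaw=None):
    s,m=st();print(" shift(mm, tool):",(m.T@(np.array(p)-s["tool_pos"])*1000).round(1), "" if yaw is None else ("turn",(np.degrees(np.arctan2(m[1,1],m[0,1]))-yaw).round(2)))
E
python3 -c "
from h import *
goto([.5535,.0725,.12],-52.7)"
```

```text
clock: 1.55
tool_pos: [0.4614, 0.235, 0.2389]
eef_rot: [0.223, 0.975, 0.0, 0.0]
contact_force: [0.6, 1.1, 1.1]
opening: 1.0
finger_force: 0.0
clock: 2.55
tool_pos: [0.5541, 0.0735, 0.2388]
eef_rot: [0.563, 0.826, 0.0, 0.0]
contact_force: [0.2, 0.7, -0.3]
opening: 1.001
finger_force: 0.0
clock: 3.55
tool_pos: [0.554, 0.0737, 0.2387]
eef_rot: [0.946, 0.324, -0.0, 0.0]
contact_force: [-0.5, 0.2, 0.7]
opening: 0.272
finger_force: 0.0
3.55 tcp [0.554  0.0737 0.2387] F [-0.5  0.2  0.7] op 23.9 ff 0.0 q [-0.42  0.62  0.35  1.79 -0.29  0.78 -0.84]
 y yaw -52.23 z [ 0. -0. -1.]
 shift(mm, tool): [ -1.2   0.6 118.7] ('turn', np.float64(0.47))
```

```bash
python3 -m pendant '[[0.45,[-0.5,0,45],[0,0,0.5]],[0.45,[0,0,45],[0,0,0]],[0.45,[0,0,40],[0,0,0]],[0.45,[0,0,28],[0,0,0]],[0.45,[0,0,0],[0,0,0]]]'
python3 - <<'E'
from h import *
st()
a=cams.snapshot("top")["img"][:,:,::-1];b=cams.snapshot("side")["img"][:,:,::-1]
f=lambda s,x,y:cv2.resize(s[y:y+80,x:x+80],(400,400),interpolation=cv2.INTER_CUBIC)
cv2.imwrite("pics/c2.png",np.hstack([f(a,190,140),f(b,265,155)]))
E
```

```text
clock: 4.18
tool_pos: [0.5523, 0.0732, 0.0791]
eef_rot: [0.948, 0.32, -0.002, -0.001]
contact_force: [-0.2, 0.0, 0.4]
opening: 0.273
finger_force: 0.0
4.17 tcp [0.5523 0.0732 0.0791] F [-0.2  0.   0.4] op 24.0 ff 0.0 q [-0.34  0.86  0.21  1.9  -0.39  0.43 -0.76]
 y yaw -52.72 z [-0.004  0.    -1.   ]
```

View pics/c2.png

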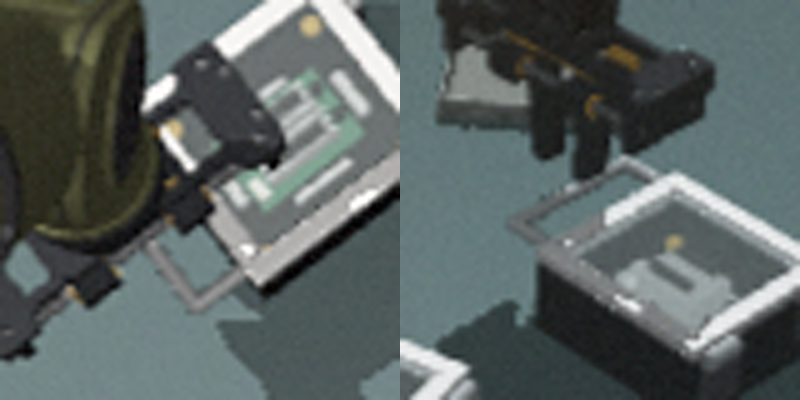

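The side view shows the fingers straddling the bar, with fingertips at (545,150) and (590,170) and the bar passing near (570,195). Continue down and close.

```bash
python3 -m pendant '[[0.45,[1,0.5,12],[0,0,0]],[0.45,[0,0,8],[0,0,0]]]'
python3 -m pendant '[[0.45,[0,0,8],[0,0,0]],[0.45,[0,0,7],[0,0,0]],[0.45,[0,0,0],[0,0,0]]]'
python3 -m pendant '[[1,[0,0,0],[0,0,0]],[1,[0,0,0],[0,0,0]],[1,[0,0,0],[0,0,0]],[1,[0,0,0],[0,0,0]]]' 10
```

```text
clock: 4.53
tool_pos: [0.5553, 0.0736, 0.0608]
eef_rot: [0.948, 0.319, 0.001, -0.0]
contact_force: [0.6, -0.1, -0.4]
opening: 0.271
finger_force: 0.0
clock: 4.9
tool_pos: [0.5543, 0.0734, 0.0451]
eef_rot: [0.948, 0.318, -0.001, -0.0]
contact_force: [0.2, -0.1, 0.3]
opening: 0.276
finger_force: 0.0
clock: 5.4
tool_pos: [0.5565, 0.0713, 0.0462]
eef_rot: [0.948, 0.317, 0.001, 0.002]
contact_force: [2.7, -5.5, -0.7]
opening: 0.106
finger_force: 10.0
```

```bash
python3 - <<'E'
import numpy as np
t=np.radians(np.arange(0,106,5)); s=-174*np.cos(t)+5*np.sin(t);h=174*np.sin(t)+5*np.cos(t)
for a,b,c in zip(np.arange(5,106,5),np.diff(s),np.diff(h)):print(a,b.round(1),(-c).round(1))
E
python3 -m pendant '[[1,[0,3,0],[0,0,0]],[1,[0,0.9,-15],[0,0,0]],[1,[0,2.4,-14.9],[0,0,0]],[1,[0,3.6,-14.5],[0,0,0]],[1,[0,0,0],[0,0,0]]]'
```

```text
5 1.1 -15.1
10 2.4 -15.0
15 3.7 -14.7
20 5.0 -14.3
25 6.2 -13.9
30 7.4 -13.3
35 8.5 -12.6
40 9.6 -11.8
45 10.6 -10.9
50 11.5 -9.9
55 12.3 -8.9
60 13.0 -7.8
65 13.7 -6.6
70 14.2 -5.4
75 14.6 -4.1
80 14.9 -2.9
85 15.1 -1.5
90 15.2 -0.2
95 15.1 1.1
100 15.0 2.4
105 14.7 3.7
clock: 6.02
tool_pos: [0.5608, 0.0654, 0.0915]
eef_rot: [0.948, 0.318, 0.001, -0.0]
contact_force: [-0.2, -1.3, -1.4]
opening: 0.109
finger_force: 10.0
```

```bash
python3 -m pendant '[[1,[0,5,-14.3],[0,0,0]],[1,[0,6.2,-13.9],[0,0,0]],[1,[0,7.4,-13.3],[0,0,0]],[1,[0,8.5,-12.6],[0,0,0]],[1,[0,9.6,-11.8],[0,0,0]],[1,[0,10.6,-10.9],[0,0,0]],[1,[0,0,0],[0,0,0]]]'
python3 -m pendant '[[1,[0,11.5,-9.9],[0,0,0]],[1,[0,12.3,-8.9],[0,0,0]],[1,[0,13,-7.8],[0,0,0]],[1,[0,13.7,-6.6],[0,0,0]],[1,[0,14.2,-5.4],[0,0,0]],[1,[0,14.6,-4.1],[0,0,0]],[1,[0,0,0],[0,0,0]]]'
```

```text
clock: 6.9
tool_pos: [0.5881, 0.0289, 0.1687]
eef_rot: [0.948, 0.318, -0.001, -0.002]
contact_force: [-6.8, 5.3, 6.3]
opening: 0.106
finger_force: 10.0
clock: 7.78
tool_pos: [0.6383, -0.0381, 0.2115]
eef_rot: [0.948, 0.317, 0.001, 0.001]
contact_force: [-3.1, 0.7, 8.5]
opening: 0.108
finger_force: 10.0
```

```bash
python3 -m pendant '[[1,[0,14.9,-5.4],[0,0,0]],[1,[0,15.1,-2],[0,0,0]],[1,[0,15.2,-0.2],[0,0,0]],[1,[0,0,0],[0,0,0]]]'
python3 -m pendant '[[1,[0,15.1,0.5],[0,0,0]],[1,[0,15,2],[0,0,0]],[1,[0,6,1],[0,0,0]],[1,[0,0,0],[0,0,0]]]'
python3 -c "
from h import *
goto([.658,-.069,.2])"
```

```text
clock: 8.28
tool_pos: [0.6647, -0.0736, 0.2169]
eef_rot: [0.948, 0.317, -0.0, 0.001]
contact_force: [-1.7, -0.9, -2.4]
opening: 0.104
finger_force: 10.0
clock: 8.78
tool_pos: [0.6856, -0.1012, 0.213]
eef_rot: [0.948, 0.318, -0.001, -0.0]
contact_force: [-3.5, -2.2, -3.9]
opening: 0.112
finger_force: 10.0
8.78 tcp [ 0.6856 -0.1012  0.213 ] F [-3.5 -2.2 -3.9] op 9.8 ff 9.99388799071312 q [-0.07  0.83  0.31  1.37 -0.28  0.98 -0.62]
 y yaw -52.92 z [-0.002 -0.001 -1.   ]
 shift(mm, tool): [ -2.6 -42.3  13.1]
```

```bash
python3 -m pendant '[[0.2,[0,0,0],[0,0,0]],[0.2,[0,0,0],[0,0,0]],[0,[0,4,-10],[0,0,0]],[0,[0,0,-30],[0,0,0]],[0,[0,0,-40],[0,0,0]],[0,[0,-20,0],[0,0,0]]]'
python3 -m pendant '[[0,[0,-45,0],[0,0,0]],[0,[0,-50,0],[0,0,0]],[0,[0,-15,0],[0,0,-10.6]],[0,[0,0,0],[0,0,-10.6]],[0,[0,0,0],[0,0,-10.6]],[0,[0,0,0],[0,0,-10.6]],[0,[0,0,0],[0,0,-10.6]],[0,[0,0,0],[0,0,-10.6]]]'
python3 - <<'E'
from h import *
goto([.6165,-.0125,.12],37.3)
b=cams.snapshot("side")["img"][:,:,::-1];a=cams.snapshot("top")["img"][:,:,::-1]
f=lambda s,x,y:cv2.resize(s[y:y+120,x:x+120],(400,400),interpolation=cv2.INTER_CUBIC)
cv2.imwrite("pics/c3.png",np.hstack([f(a,190,105),f(b,275,130)]))
E
```

```text
clock: 9.52
tool_pos: [0.6796, -0.0899, 0.2989]
eef_rot: [0.948, 0.317, 0.005, 0.003]
contact_force: [-0.3, 1.3, -1.4]
opening: 0.499
finger_force: 0.0
clock: 10.52
tool_pos: [0.6111, 0.0001, 0.2951]
eef_rot: [0.636, 0.772, 0.001, 0.001]
contact_force: [-0.5, 0.8, -0.6]
opening: 0.501
finger_force: 0.0
10.53 tcp [6.111e-01 1.000e-04 2.951e-01] F [-0.5  0.8 -0.6] op 44.1 ff 0.0 q [-0.09  0.6   0.02  1.55 -0.02  0.99  0.13]
 y yaw 11.06 z [ 0.003  0.    -1.   ]
 shift(mm, tool): [-13.3   2.4 175.1] ('turn', np.float64(-26.24))
```

View pics/c3.png

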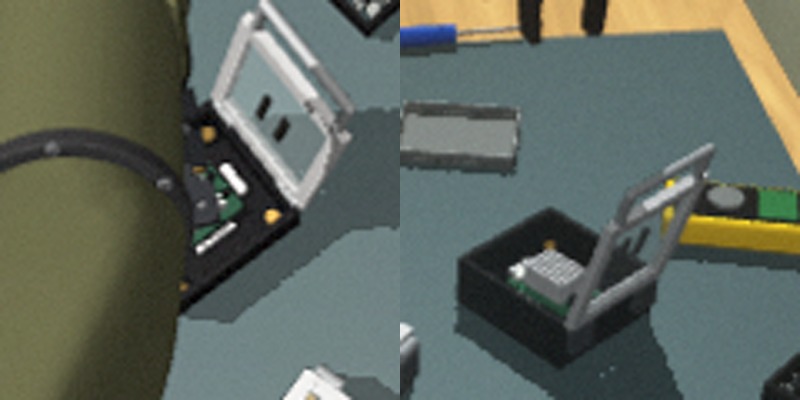

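The lid is open and leaning back in both views. The module's heat sink shows in the side view at about (553,275). I'll zoom in on it while finishing the turn.

```bash
python3 -m pendant '[[-0.4,[0,0,0],[0,0,-10.5]],[-0.4,[0,0,0],[0,0,-10.5]],[-0.4,[0,0,0],[0,0,-5.2]]]'
python3 - <<'E'
from h import *
st()
b=cams.snapshot("side")["img"][:,:,::-1]
cv2.imwrite("pics/c4.png",cv2.resize(b[185:245,290:350],None,fx=10,fy=10,interpolation=cv2.INTER_CUBIC))
E
```

```text
clock: 11.0
tool_pos: [0.6107, 0.0, 0.2945]
eef_rot: [0.447, 0.895, 0.0, 0.001]
contact_force: [0.4, 0.2, -0.4]
opening: 0.7
finger_force: 0.0
11.0 tcp [0.6107 0.     0.2945] F [ 0.4  0.2 -0.4] op 61.6 ff 0.0 q [-0.02  0.61 -0.11  1.54  0.07  0.99  0.5 ]
 y yaw 36.89 z [ 0.002  0.    -1.   ]
```

View pics/c4.png

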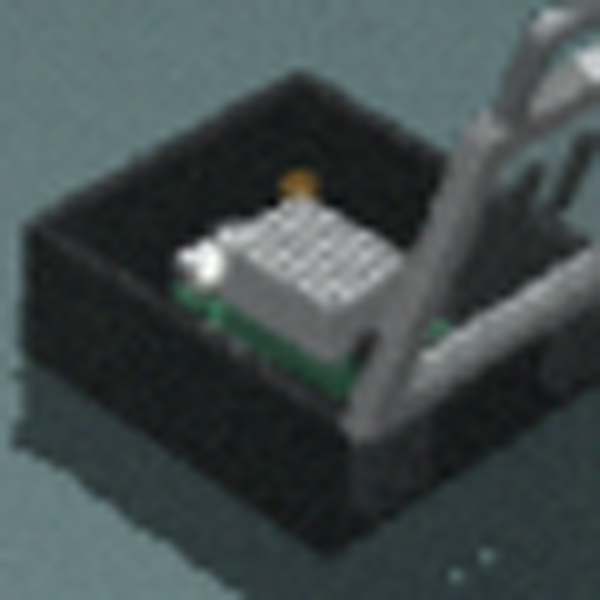

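Heat sink top corners in this crop: (225,250), (328,308), (405,255) and (303,198).

Run:
```python
from h import *
c=back("side",crop([(405,255),(328,308),(225,250),(303,198)],290,185,10),.048)
print(c.round(4),c.mean(0))
d=c[0]+c[1]-c[2]-c[3];e=c[0]+c[3]-c[1]-c[2]
print(np.degrees(np.arctan2(d[1],d[0])),np.degrees(np.arctan2(e[1],e[0])),np.linalg.norm(d)/2,np.linalg.norm(e)/2)
goto([*c.mean(0)[:2],.07],37.3)
```

```text
[[ 0.6445 -0.0172  0.048 ]
 [ 0.615  -0.0421  0.048 ]
 [ 0.5871 -0.0089  0.048 ]
 [ 0.6168  0.0164  0.048 ]] [ 0.61584538 -0.01294389  0.048     ]
-50.191669628443606 40.27974517137425 0.043456429626950566 0.0387497537338439
11.1 tcp [0.6106 0.     0.2944] F [-0.3 -0.  -0.2] op 61.6 ff 0.0 q [-0.02  0.61 -0.11  1.54  0.07  0.99  0.5 ]
 y yaw 36.73 z [ 0.001  0.    -1.   ]
 shift(mm, tool): [-13.3  -3.9 224.4] ('turn', np.float64(-0.57))
```

```bash
python3 -m pendant '[[-0.4,[-13,-4,40],[0,0,-1.5]],[-0.4,[0,0,45],[0,0,0]],[-0.4,[0,0,45],[0,0,0]],[-0.4,[0,0,45],[0,0,0]],[-0.4,[0,0,30],[0,0,0]],[-0.4,[0,0,20],[0,0,0]],[-0.4,[0,0,0],[0,0,0]]]'
python3 -c "
from h import *
goto([.6158,-.013,.029],38.3)"
```

```text
clock: 11.98
tool_pos: [0.6143, -0.0127, 0.0679]
eef_rot: [0.436, 0.9, -0.001, -0.001]
contact_force: [-1.0, 0.2, 1.1]
opening: 0.701
finger_force: 0.0
11.97 tcp [ 0.6143 -0.0127  0.0679] F [-1.   0.2  1.1] op 61.7 ff 0.0 q [-0.01  0.91 -0.08  1.72  0.13  0.52  0.5 ]
 y yaw 38.34 z [-0.002 -0.    -1.   ]
 shift(mm, tool): [-1.2  1.  38.9] ('turn', np.float64(0.04))
```

```bash
python3 -m pendant '[[-0.4,[-1,1,15],[0,0,0]],[-0.4,[0,0,14],[0,0,0]],[-0.4,[0,0,9],[0,0,0]],[-0.4,[0,0,0],[0,0,0]],[1,[0,0,0],[0,0,0]],[1,[0,0,0],[0,0,0]],[1,[0,0,0],[0,0,0]],[1,[0,0,0],[0,0,0]]]' 20
python3 -c "
from h import *
st()"
```

```text
clock: 12.98
tool_pos: [0.6167, -0.0126, 0.0311]
eef_rot: [0.435, 0.9, 0.0, 0.0]
contact_force: [-0.3, -0.1, 2.1]
opening: 0.409
finger_force: 20.0
12.97 tcp [ 0.6167 -0.0126  0.0311] F [-0.3 -0.1  2.1] op 36.0 ff 20.000486969947815 q [-0.01  0.97 -0.07  1.72  0.14  0.46  0.49]
 y yaw 38.43 z [ 0.001  0.    -1.   ]
```

```bash
python3 -m pendant '[[1,[0,0,-8],[0,0,0]],[1,[0,0,-15],[0,0,0]],[1,[0,0,-30],[0,0,0]],[1,[0,0,-40],[0,0,0]],[1,[0,0,-30],[0,0,0]],[1,[0,0,0],[0,0,0]]]' 25
python3 - <<'E'
from h import *
goto([.5587,.2975,.15],78.5)
E
```

```text
clock: 13.72
tool_pos: [0.6179, -0.0129, 0.1568]
eef_rot: [0.435, 0.9, 0.001, 0.003]
contact_force: [0.2, 0.9, -2.0]
opening: 0.404
finger_force: 25.0
13.72 tcp [ 0.6179 -0.0129  0.1568] F [ 0.2  0.9 -2. ] op 35.6 ff 24.9993896484375 q [ 0.    0.78 -0.1   1.67  0.11  0.69  0.51]
 y yaw 38.41 z [ 0.006  0.    -1.   ]
 shift(mm, tool): [280.  146.4   6.5] ('turn', np.float64(-40.09))
```

```bash
python3 -m pendant '[[1,[15,8,0],[0,0,0]],[1,[28,14.6,0],[0,0,0]],[1,[32,16.6,0],[0,0,0]],[1,[32,16.6,0],[0,0,0]],[1,[32,16.6,0],[0,0,0]],[1,[32,16.6,0],[0,0,0]],[1,[32,16.6,0],[0,0,0]],[1,[32,16.6,0],[0,0,0]]]'
python3 -m pendant '[[1,[28,14.6,0],[0,0,0]],[1,[17,9.6,0],[0,0,0]],[1,[0,0,0],[0,0,-10]],[1,[0,0,0],[0,0,-10]],[1,[0,0,0],[0,0,-10]],[1,[0,0,0],[0,0,-10]],[1,[0,0,0],[0,0,0]]]'
python3 - <<'E'
from h import *
goto([.5587,.2975,.03],78.5)
a=cams.snapshot("top")["img"][:,:,::-1];b=cams.snapshot("side")["img"][:,:,::-1]
f=lambda s,x,y:cv2.resize(s[y:y+100,x:x+100],(400,400),interpolation=cv2.INTER_CUBIC)
cv2.imwrite("pics/c5.png",np.hstack([f(a,100,140),f(b,240,110)]))
E
```

```text
clock: 14.72
tool_pos: [0.5634, 0.2495, 0.1519]
eef_rot: [0.434, 0.901, -0.001, -0.001]
contact_force: [0.8, -0.3, -2.4]
opening: 0.406
finger_force: 25.0
clock: 15.6
tool_pos: [0.5563, 0.2969, 0.1527]
eef_rot: [0.102, 0.995, -0.0, -0.001]
contact_force: [0.8, -1.2, -1.5]
opening: 0.408
finger_force: 25.0
15.6 tcp [0.5563 0.2969 0.1527] F [ 0.8 -1.2 -1.5] op 35.9 ff 24.998612701892853 q [-0.44  0.81 -0.23  1.62  0.25  0.75  0.58]
 y yaw 78.29 z [-0.002 -0.001 -1.   ]
 shift(mm, tool): [ -2.5   1.2 122.7] ('turn', np.float64(-0.21))
```

View pics/c5.png

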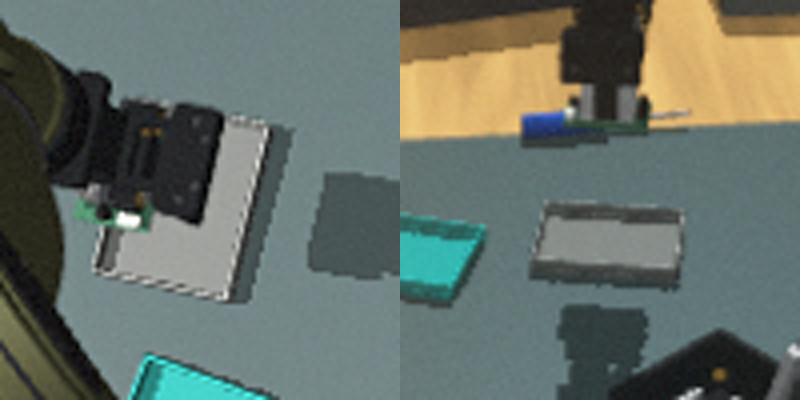

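The module is held level above the tray, near (600,120) in the side view. Lowering it now.

```bash
python3 -m pendant '[[1,[-2.5,1,30],[0,0,0]],[1,[0,0,40],[0,0,0]],[1,[0,0,30],[0,0,0]],[1,[0,0,15],[0,0,0]],[1,[0,0,8],[0,0,0]],[1,[0,0,4],[0,0,0]],[1,[0,0,0],[0,0,0]]]'
python3 -c "
from h import *
goto([.5587,.2975,.015],78.5)"
```

```text
clock: 16.58
tool_pos: [0.5599, 0.2983, 0.0274]
eef_rot: [0.101, 0.995, 0.0, 0.0]
contact_force: [-0.1, 0.4, -1.1]
opening: 0.404
finger_force: 25.0
16.57 tcp [0.5599 0.2983 0.0274] F [-0.1  0.4 -1.1] op 35.5 ff 24.999371767044067 q [-0.46  0.99 -0.18  1.66  0.3   0.52  0.54]
 y yaw 78.41 z [ 0.001  0.001 -1.   ]
 shift(mm, tool): [ 1.  -1.  12.4] ('turn', np.float64(-0.09))
```

```bash
python3 -m pendant '[[1,[0.5,-0.5,4],[0,0,0]],[1,[0,0,3],[0,0,0]],[1,[0,0,2],[0,0,0]],[1,[0,0,1],[0,0,0]],[1,[0,0,0],[0,0,0]]]'
python3 -m pendant '[[1,[0,0,1],[0,0,0]],[1,[0,0,1],[0,0,0]],[1,[0,0,0],[0,0,0]]]'
```

```text
clock: 17.2
tool_pos: [0.5589, 0.2977, 0.0167]
eef_rot: [0.101, 0.995, 0.0, -0.0]
contact_force: [-0.1, 0.2, -1.9]
opening: 0.407
finger_force: 25.0
clock: 17.58
tool_pos: [0.5589, 0.2977, 0.0152]
eef_rot: [0.101, 0.995, 0.0, 0.0]
contact_force: [-0.9, -1.5, 2.0]
opening: 0.405
finger_force: 25.0
```

Contact at tip z = 0.0152, where expected. Releasing gently and retreating.

```bash
python3 -m pendant '[[0.1,[0,0,0],[0,0,0]],[-0.05,[0,0,0],[0,0,0]],[-0.05,[0,0,0],[0,0,0]],[-0.05,[0,0,-8],[0,0,0]],[-0.05,[0,0,-20],[0,0,0]],[-0.05,[0,0,-40],[0,0,0]],[-0.05,[0,0,-50],[0,0,0]],[-0.05,[0,0,-50],[0,0,0]]]'
python3 -m pendant '[[-0.05,[40,20,0],[0,0,0]],[-0.05,[45,25,0],[0,0,0]],[-0.05,[45,25,0],[0,0,0]],[-0.05,[45,25,0],[0,0,0]],[-0.05,[45,25,0],[0,0,0]],[-0.05,[0,0,0],[0,0,0]],[-0.05,[0,0,0],[0,0,0]]]'
python3 - <<'E'
from h import *
a=cams.snapshot("top")["img"][:,:,::-1];b=cams.snapshot("side")["img"][:,:,::-1]
f=lambda s,x,y,w:cv2.resize(s[y:y+w,x:x+w],(400,400),interpolation=cv2.INTER_CUBIC)
cv2.imwrite("pics/c6.png",np.hstack([f(a,105,150,80),f(b,240,130,140)]))
E
```

```text
clock: 18.58
tool_pos: [0.559, 0.2976, 0.1859]
eef_rot: [0.101, 0.995, 0.0, 0.001]
contact_force: [1.2, 0.8, -0.2]
opening: 0.529
finger_force: 0.0
clock: 19.45
tool_pos: [0.3682, 0.4589, 0.1838]
eef_rot: [0.101, 0.995, 0.0, 0.001]
contact_force: [1.3, -0.3, -0.7]
opening: 0.524
finger_force: 0.0
```

View pics/c6.png

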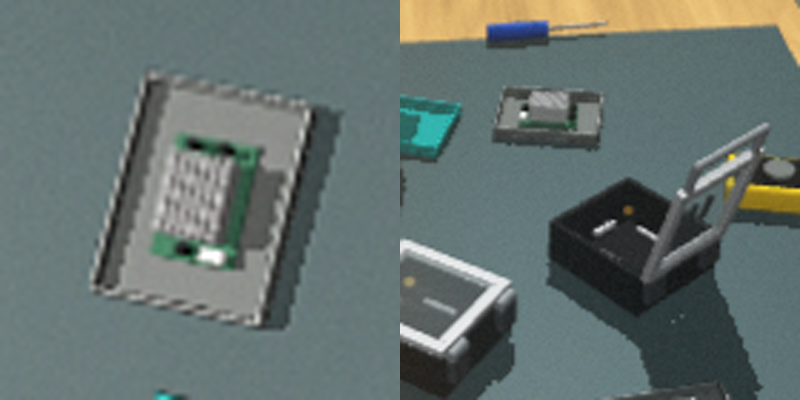

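The module sits flat with the heat sink up. Its board is centred at (207,201), against the tray rim centre at (204,199). The lid is still open and the gripper is clear.

```bash
python3 -c "
from plant import r
print(r.finish_job())"
```

```text
the job is handed in; nothing more can be done
None
```

The job is handed in: the lid is open against its stop, the power module lies flat and heat sink up in the middle of the empty tray, and the arm never went near the finished module; it took about 20 s of the 69 s allowed.

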